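Unload the ring die and hold its spring slide open at the mark

TASK

Lift the formed steel ring straight up out of the die, set it down flat on the thin wooden board without dropping it, and let go of it. Then take the upright handle of the die's spring-return slide, pull the slide out until its pointer bar is level with the two index plates, and finish holding it there (it springs back if released) so that the next blank can be laid in. Leave the other tools and things on the bench where they are.

Things in the scene. Friction and masses are not known exactly. Their poses are not given: they have to be found in the camera images.
- die: Forming die, fixed: steel block 125 x 90 mm, top at z = 42 mm, on a base plate 92 mm wide, 10 mm thick. Origin on the bench below the centre of its open octagonal cavity (58 mm across, floor at z = 32). -x: the way the slide is pulled, roughly to the robot. Block x = -80 to 45 mm, base -200 to 62, spring housing to 79. A 19 mm slot runs from the cavity to the front.
- ring: Formed steel ring, loose in the cavity round the slide's pin: outside diameter 52 mm, bore 34, 24 high, about 0.12 kg. Origin at the centre of its underside, z up its axis. In the die it stands 14 mm above the block's top; lift it at least 25 mm to clear the pin and the cavity.
- slide: Aluminium slide under the cavity. Origin and axes are the die's when it is home (as at the start); it moves along the die's -x when pulled. Its 14 mm pin stands in the cavity's centre up to z = 50 mm, through the ring, so the ring in the die blocks it. A spring draws it home: about 4 N at home, 1.2 N more per 10 mm. End stop at 70 mm, past the mark.
- slide_grip (a point): Middle of the slide's upright handle, 125 mm from the slide's origin along -x, z = 62 mm. Handle plate: 14 mm thick (die's x), 40 wide (die's y), z = 32 to 78 mm; at home 38 mm of room between it and the block. Below it, at mid-thickness, the pointer bar lies across the slide: 4 mm thick, 58 long, z = 28 mm.
- mark: Index mark, fixed on the die's base: two upright steel plates 4 mm thick, 10 wide, at y = -36 and +36 mm either side of the slide, tops at z = 33 mm. Origin on the base's top midway between them, axes as the die's. The slide is at the mark when slide_grip has x = 0 in this frame, 36 to 52 mm out from home.
- board: The thin loose wooden board for finished parts, 100 mm (its x) x 150 mm (its y) x 10 mm. Origin at the centre of its underside.
- bottle: A standing oil bottle, 32 mm across and 86 mm high, to the right of the slide about level with its handle: to be left alone. Origin at the centre of its underside.
- wheel: A white plastic wheel, 52 mm across and 13 mm high, lying beside the die: to be left alone. Origin at the centre of its underside.
There are look-alikes about, which are no part of the job. There is more than one size of the ring; the one meant has the size given above.

How it is judged:
By the outcome, as a careful person would: the job done as asked, in the order asked, and still so for the second after the job is handed in, while the arm keeps its last pose, push and grip.
It also fails if it takes over 51 s, if anything falls off the work surface, if the arm or the gripper's body presses on something with over 40 N, if the wrist force passes 120 N, or if a joint passes its speed limit or range.

ROBOT

A 6-joint arm with a two-finger parallel gripper is mounted at the origin on a cart in front of the work surface, level with it; the furniture and walls round the work are solid. World frame = base frame: x ahead of the robot, y to its left, z up, the work surface at z = 0. Lengths are in m, angles in rad, forces in N, time in s.
With the tool pointing down it reaches from about 0.425 to 1.125 m from the base axis. Payload 14.9 kg.
Tool frame: the origin (TCP) lies on the centre line of the jaws, within the pads' length; the fingertips stand 22 mm ahead of it and the grasp point (between the pads) lies 3 mm ahead of it; z points along the fingers, y is the line along which they close (so a half turn about z gives the same grasp; the last joint's range is limited). The gripper opens to 91 mm and grips with 3 to 60 N. Pads are 32 mm wide; open, the fingers measure 118 mm over their backs; the gripper's body (76 mm by 178 mm) begins 60 mm behind the grasp point.
Start: joints at [-1.237, 0.379, 1.734, -0, 1.028, -0.033], TCP at [0.251, -0.653, 0.236] pointing down, gripper open.
Joint ranges: [-2.77, 2.77], [-0.74, 2.19], [0, 2.66], [-1.06, 4.2], [0.31, 2.87], [-3.08, 3.08]. Speed limits (rad/s): [1.89, 1.89, 2.39, 3.14, 3.14, 3.14].

INTERFACE

Orientations are given as a rotation vector (axis times angle).
In Python, from station import ctrl, cams, job gives the robot as it stands.
- The arm moves only by the tool carry_out, never from a script. Its argument "motion" is a list of rows, each an object with "linear": the shift along the tool's x, y, z in parts of the range, where 1.0 means 500 mm, a list of three; "twist": the turn about the tool's z in a scale on which 1.0 is 4 rad. In form: [{"linear": [x, y, z], "twist": twist}, ...]. A call has 1 to 20 rows; each row is the pose to reach, as a shift and turn from the pose commanded when the call began, along the tool's axes at that moment; what a row does not reach only later rows make up. A row lasts 1/8 s, in which the tool goes at most 62.5 mm and 10.7 degrees, less where a joint would pass 70% of its speed; a pose out of reach is approached as far as the arm can. A call with a gripper value outside its range is refused whole. "fingers" is the opening, from 0 (shut) to 1 (fully open), set as the call begins (left out, the last holds). The fingers move at their own pace and stop on an object; "newtons" is the grip in N (left out, the last holds). Time passes only in rows, so rows that repeat a pose let the fingers close. It gives the time, the measured TCP pose, the force, the opening and the grip force at its end, in the units of the state.
- ctrl.observe(): the state, without advancing time (a new reading comes with each control period).
- cams.get_image(name): name is "scene" or "top"; returns the picture (384x512x3 uint8, red, green, blue); there is no depth.
- cams.camera_model(name): a dict with "K" (3x3 intrinsics, pixels), "k1" (the pictures are not rectified: a ray, as slopes to the right and down, at radius r is drawn at 1 + k1 r^2 times it, then the intrinsics apply), "view" (4x4, takes a point from world to camera coordinates). Camera axes: x right, y down, z forward; pixel columns grow to the right and rows downward; lengths in m; the calibration is good to about 2 mm. A picture is of the moment at which its call begins. camera_model takes no time and is no camera call.
- job.hand_in(): hands the job in; it is judged then, once.
The state is a dict: "clock": time; "q": joint angles; "qd": joint speeds; "effort": joint torques, N m; "eef_pos": TCP position; "tcp_rot": TCP orientation; "contact_force": force on the tool from outside, world axes, zero at the start; "wrist_torque": the same for the moment, N m; "width": opening from 0.0 (shut) to 1.0 (fully open); "grip_force": force on a finger pad.
Only numpy, scipy, OpenCV 4.12 (cv2) and the standard library are available. Lean on these libraries where they do the work, as an engineer would, in place of code of your own. Each camera call takes 0.05 s, during which the arm holds its last target. There are 200 camera calls.

## Working session

There is one attempt and no reset: what is moved stays moved. The work goes in short steps, Python scripts to look and compute and a tool call to move; the robot and the scene stay as the last step left them, time stands still between calls to the robot, and variables do not carry over. Pictures are saved under pics/ and viewed, at most 10 in all, crops included, and the job is handed in when it is done.

Besides the shell and the picture viewer there is one more tool, called by a JSON object that holds its "op" and its "data". carry_out: Moves the arm, as the interface text tells. Its arguments: {"type":"object","properties":{"motion":{"type":"array","items":{"type":"object","properties":{"linear":{"type":"array","items":{"type":"number"}},"twist":{"type":"number"}}}},"fingers":{"type":"number"},"newtons":{"type":"number"}},"required":["motion"]}

```bash
mkdir -p pics; ls; cat > h.py <<'E'
import numpy as np, cv2
from station import ctrl, cams, job
def grab(n,f):
    im=np.array(cams.get_image(n)); cv2.imwrite('pics/'+f,cv2.cvtColor(im,cv2.COLOR_RGB2BGR)); return im
def ray(n,uv):
    m=cams.camera_model(n);K=np.array(m['K']);V=np.array(m['view'])
    d=(np.array(uv,float)-K[:2,2])/[K[0,0],K[1,1]]
    s=d.copy()
    for _ in range(50): s=d/(1+m['k1']*(s@s))
    R=V[:3,:3]; return -R.T@V[:3,3], R.T@np.array([s[0],s[1],1])
def onz(n,uv,z):
    o,d=ray(n,uv); return o+d*(z-o[2])/d[2]
def proj(n,p):
    m=cams.camera_model(n);K=np.array(m['K']);V=np.array(m['view'])
    c=V[:3,:3]@np.array(p)+V[:3,3]; s=c[:2]/c[2]; s=s*(1+m['k1']*(s@s))
    return s*[K[0,0],K[1,1]]+K[:2,2]
E
python3 - <<'E'
from h import *
a=grab('top','t0.png');b=grab('scene','s0.png')
for n in('top','scene'):
    m=cams.camera_model(n);print(n,m['K'],m['k1'],ray(n,(256,192)))
print(ctrl.observe())
E
```

```text
pics
top [[394.24897546   0.         253.86629817]
 [  0.         394.24897546 188.57207018]
 [  0.           0.           1.        ]] 0.005844987215018501 (array([ 0.46339452, -0.22790387,  1.01424652]), array([ 0.06956451, -0.00281158, -0.99762606]))
scene [[450.19877616   0.         256.06279124]
 [  0.         450.19877616 191.8274259 ]
 [  0.           0.           1.        ]] -0.16763927146191757 (array([-0.23993319, -0.75046116,  0.50996233]), array([ 0.74828119,  0.5091566 , -0.42524697]))
{'clock': 0.1, 'q': array([-1.23730403e+00,  3.79360064e-01,  1.73469910e+00,  8.62440188e-06,
        1.02852757e+00, -3.33018641e-02]), 'qd': array([-0.00050624, -0.00011199, -0.00015226, -0.00258773,  0.00215852,
        0.00103197]), 'effort': array([ 1.17213604e-03, -7.65038252e+01, -4.35290051e+01,  6.52371626e-02,
        3.98951524e-02, -2.45466180e-05]), 'eef_pos': array([ 0.25092499, -0.65312896,  0.23536262]), 'tcp_rot': array([-3.08794139e+00, -5.72748213e-01,  2.21956562e-04]), 'contact_force': array([1.08762822, 0.49980279, 0.19486195]), 'wrist_torque': array([ 0.03333079, -0.02629501,  0.02156565]), 'grip_force': 0.0, 'width': 0.9962528649237108}
```

View pics/t0.png

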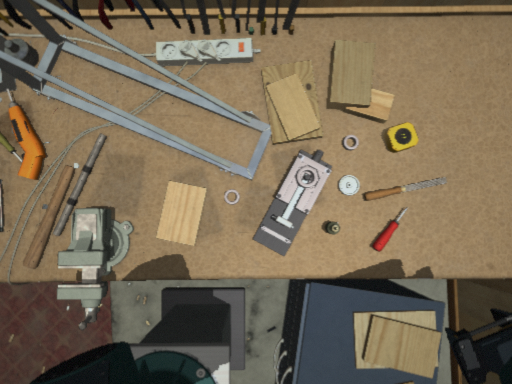

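View pics/s0.png

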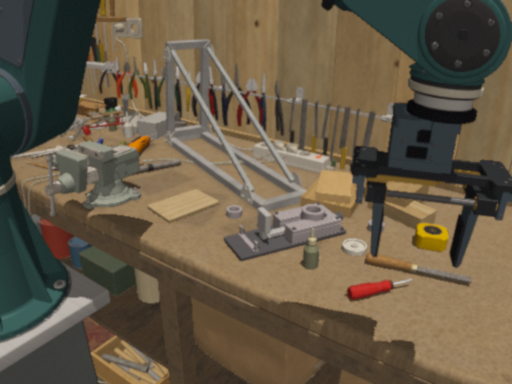

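The top view shows the die at about (292,200), with a ring in it at (308,177). Loose rings lie at (232,197) and (350,142), and the wheel is at (349,185). The bottle is at (332,228). Board candidates are (182,212), a stack at (292,105), and blocks at (350,72) and (376,105).

```bash
python3 - <<'E'
from h import *
a=cv2.imread('pics/t0.png')
def crop(x0,y0,w,h,s): return cv2.resize(a[y0:y0+h,x0:x0+w],None,fx=s,fy=s,interpolation=cv2.INTER_CUBIC)
c=crop(245,140,130,120,5)   # 650x600
cv2.imwrite('pics/c1.png',c)
c=np.vstack([crop(150,165,100,90,4),]); d=crop(255,55,100,90,4)
cv2.imwrite('pics/c2.png',np.hstack([c,d]))
# board mask
hsv=cv2.cvtColor(a,cv2.COLOR_BGR2HSV); print(hsv[212,182],hsv[212,150],hsv[105,292],hsv[70,270])
E
```

```text
[ 19  92 207] [ 18  98 148] [ 20  99 188] [ 20 100 158]
```

View pics/c1.png

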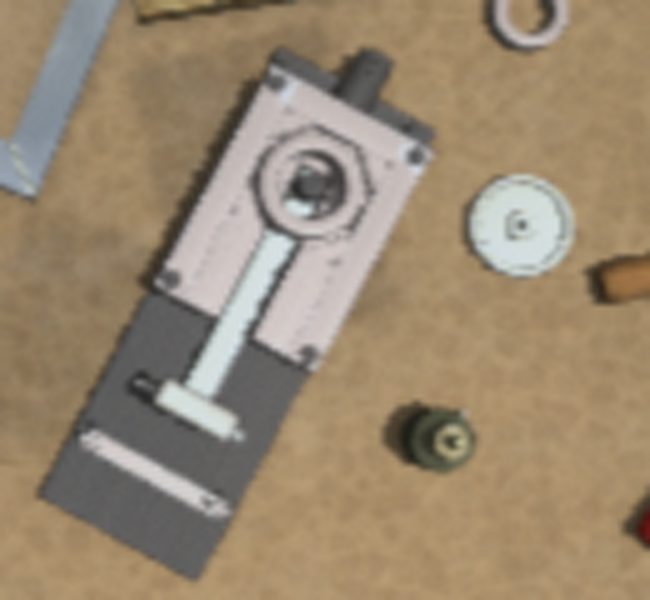

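View pics/c2.png

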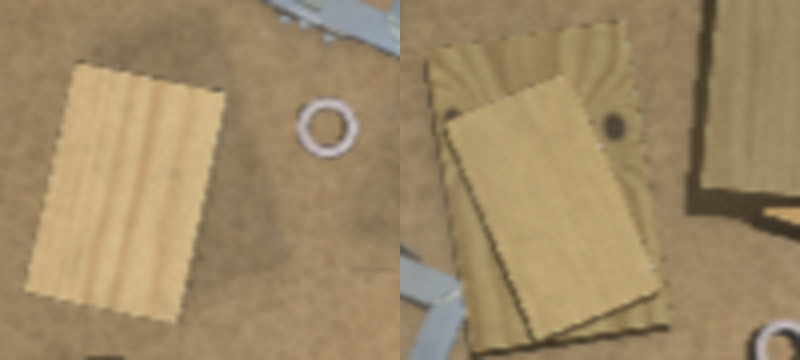

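The crop shows the target ring in the die at crop (313,185), i.e. top (307.6,177). The loose rings (232,197) and (350,142) aren't in the die. The handle top is at crop (199,410), and the index strip runs from (85,437) to (225,510). For the board, (182,212) is a lone thin board. The one at (292,105) is stacked and a different shape. I'll check sizes numerically.

```bash
python3 - <<'E'
from h import *
np.set_printoptions(precision=4,suppress=True)
C=lambda x,y:(245+(x+.5)/5-.5,140+(y+.5)/5-.5)
blk=[onz('top',C(*p),.042) for p in[(157,288),(313,368),(432,145),(280,68)]]
base=[onz('top',C(*p),.010) for p in[(40,495),(197,580)]]
print('blk',np.array(blk)[:,:2],[np.linalg.norm(blk[i]-blk[i-1]) for i in range(4)])
f=(blk[0]+blk[1])/2;b=(blk[2]+blk[3])/2;bf=(base[0]+base[1])/2
ax=(b-f)[:2];ax/=np.linalg.norm(ax);print('ax',ax,'yaw',np.degrees(np.arctan2(ax[1],ax[0])))
v=(base[0]-base[1])[:2];v/=np.linalg.norm(v);print('yaw base',np.degrees(np.arctan2(-v[0],v[1])))
print('origin from block',(f+b)[:2]/2+ax*.0175,'from base',bf[:2]+ax*.2)
rt=onz('top',C(313,185),.056);print('ring',rt)
h=onz('top',C(199,410),.078);print('handle',h,'dist to ring',(rt-h)[:2]@ax)
m=(onz('top',C(88,440),.033)+onz('top',C(222,508),.033))/2;print('mark',m,(h-m)[:2]@ax)
bt=onz('top',C(440,440),.086);print('bottle',bt); print('wheel',onz('top',C(520,225),.013))
def bd(P,z):
    P=[onz('top',p,z) for p in P];print([round(float(np.linalg.norm(P[i]-P[i-1])),4) for i in range(4)],np.mean(P,0))
    return P
B=lambda x,y,x0,y0:(x0+x/4-.4,y0+y/4-.4)
P=bd([B(*p,150,165) for p in[(75,64),(225,93),(178,323),(26,292)]],.010)
e=(P[0]-P[3])[:2];print('board long yaw',np.degrees(np.arctan2(e[1],e[0])),np.array(P)[:,:2])
bd([B(*p,255,55) for p in[(163,76),(260,292),(135,340),(45,118)]],.020)
bd([B(*p,255,55) for p in[(222,20),(268,325),(75,355),(28,62)]],.010)
for c in[(232,197),(350,142)]:print(onz('top',c,.02))
# scene cross-check
for n,p in(('ring',rt),('handle',h),('board',np.mean(P,0)),('mark',m)):print(n,proj('scene',p))
R=__import__('cv2').Rodrigues(ctrl.observe()['tcp_rot'])[0];print(R)
E
```

```text
blk [[ 0.5179 -0.2799]
 [ 0.4779 -0.3562]
 [ 0.5878 -0.4172]
 [ 0.6271 -0.3425]] [np.float64(0.12586738911873124), np.float64(0.08612239646691325), np.float64(0.12580409623007702), np.float64(0.08440605886738851)]
ax [ 0.8709 -0.4915] yaw -29.44109933033201
yaw base -28.717806410379307
origin from block [ 0.5679 -0.3576] from base [ 0.5679 -0.3588]
ring [ 0.5669 -0.356   0.056 ]
handle [ 0.4579 -0.2971  0.078 ] dist to ring 0.12380493096684902
mark [ 0.4263 -0.2782  0.033 ] 0.03682800770320858
bottle [ 0.4431 -0.4091  0.086 ]
wheel [ 0.5501 -0.4667  0.013 ]
[0.1477, 0.098, 0.1485, 0.0984] [ 0.4823 -0.0398  0.01  ]
board long yaw -11.603760595178553 [[ 0.5646 -0.0066]
 [ 0.5451 -0.1026]
 [ 0.3996 -0.0732]
 [ 0.4199  0.0231]]
[0.0812, 0.1543, 0.0859, 0.156] [ 0.7533 -0.3257  0.02  ]
[0.1301, 0.2043, 0.126, 0.1962] [ 0.7672 -0.3253  0.01  ]
[ 0.5206 -0.17    0.02  ]
[ 0.6585 -0.4715  0.02  ]
ring [313.172  207.9032]
handle [264.1922 210.0176]
board [182.9303 202.0601]
mark [247.7413 232.1669]
[[ 0.9335  0.3586 -0.0003]
 [ 0.3586 -0.9335  0.0009]
 [ 0.     -0.001  -1.    ]]
```

```bash
python3 - <<'E'
import cv2
a=cv2.imread('pics/s0.png')[170:290,140:300]
cv2.imwrite('pics/c3.png',cv2.resize(a[10:110,60:],None,fx=1,fy=1) if 0 else cv2.resize(cv2.imread('pics/s0.png')[180:275,215:355],None,fx=5.6,fy=5.6,interpolation=cv2.INTER_CUBIC))
E
```

```text
(no output)
```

View pics/c3.png

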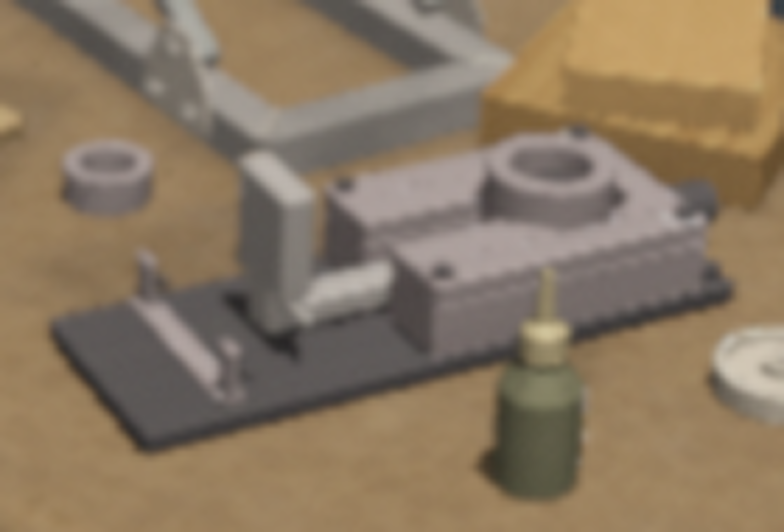

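Crop 3 confirms that the ring in the die at crop (553,180) is the one seated in the cavity. The index plates are at crop (148,275) and (232,368), and the handle is upright at (270,240). Board (182,212) measures 98×148 mm, so it's the match; the stacked ones measure 83×155 and 128×200. I'll move above the ring now.

Units first: shifts go in shares of 500 mm and turns go in shares of 4 rad. So 401 mm is 0.802, 200 mm is 0.4, -0.695 rad is -0.1738.

{"op": "carry_out", "data": {"motion": [{"linear": [0.05,-0.02,0],"twist": -0.01},{"linear": [0.13,-0.052,0],"twist": -0.0275},{"linear": [0.22,-0.09,0],"twist": -0.0475},{"linear": [0.31,-0.126,0],"twist": -0.0675},{"linear": [0.4,-0.162,0],"twist": -0.0875},{"linear": [0.49,-0.2,0],"twist": -0.105},{"linear": [0.58,-0.236,0],"twist": -0.125},{"linear": [0.67,-0.272,0.02],"twist": -0.145},{"linear": [0.74,-0.3,0.07],"twist": -0.16},{"linear": [0.784,-0.318,0.13],"twist": -0.17},{"linear": [0.802,-0.326,0.18],"twist": -0.1738},{"linear": [0.802,-0.326,0.22],"twist": -0.1738},{"linear": [0.802,-0.326,0.24],"twist": -0.1738},{"linear": [0.802,-0.326,0.24],"twist": -0.1738},{"linear": [0.802,-0.326,0.24],"twist": -0.1738}], "fingers": 0.8, "newtons": 35}}

```text
clock: 1.98
eef_pos: [0.5671, -0.3581, 0.1168]
tcp_rot: [2.709, 1.589, 0.001]
contact_force: [0.4, 0.1, -0.1]
width: 0.8
grip_force: 0.0
```

```bash
python3 - <<'E'
from h import *
np.set_printoptions(precision=4,suppress=True)
s=ctrl.observe();R=cv2.Rodrigues(s['tcp_rot'])[0]
print(s['clock'],s['eef_pos'],s['q'],s['contact_force'],s['width']);print(R)
print(np.degrees(np.arctan2(R[1,1],R[0,1])))
print('err tool axes mm',R.T@(np.array([.5672,-.3567,.067])-s['eef_pos'])*1000)
a=grab('scene','s1.png')
cv2.imwrite('pics/c4.png',cv2.cvtColor(cv2.resize(a[110:270,200:400],None,fx=3.7,fy=3.7,interpolation=cv2.INTER_CUBIC),cv2.COLOR_RGB2BGR))
E
```

```text
1.975 [ 0.5671 -0.3581  0.1168] [-0.5979  0.4842  1.8367 -0.      0.8195 -0.0884] [ 0.3738  0.0947 -0.0861] 0.8001131606759297
[[ 0.4878  0.873   0.001 ]
 [ 0.873  -0.4878 -0.0007]
 [-0.0001  0.0012 -1.    ]]
-29.194438391016835
err tool axes mm [ 1.2454 -0.6385 49.8463]
```

View pics/c4.png

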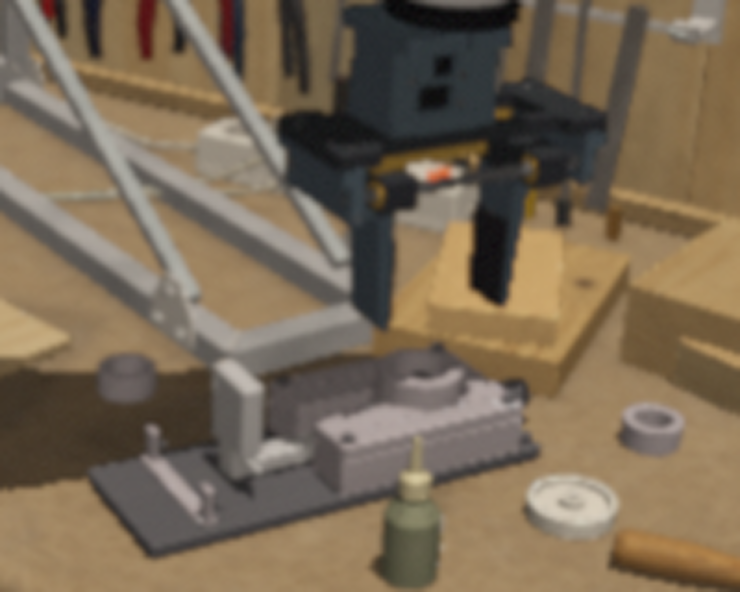

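The picture shows the fingers straddling the ring (crop (423,375)), with clear space below. Next: descend and grip.

Converted, 50 mm is 0.1, 48 mm is 0.096.

{"op": "carry_out", "data": {"motion": [{"linear": [0.002,-0.001,0.024],"twist": 0},{"linear": [0.002,-0.001,0.048],"twist": 0},{"linear": [0.002,-0.001,0.072],"twist": 0},{"linear": [0.002,-0.001,0.088],"twist": 0},{"linear": [0.002,-0.001,0.096],"twist": 0},{"linear": [0.002,-0.001,0.1],"twist": 0},{"linear": [0.002,-0.001,0.1],"twist": 0},{"linear": [0.002,-0.001,0.1],"twist": 0}]}}

```text
clock: 3.02
eef_pos: [0.5671, -0.3564, 0.0663]
tcp_rot: [2.709, 1.59, 0.0]
contact_force: [-0.1, 0.6, 0.8]
width: 0.799
grip_force: 0.0
```

{"op": "carry_out", "data": {"motion": [{"linear": [0,0,0],"twist": 0},{"linear": [0,0,0],"twist": 0},{"linear": [0,0,0],"twist": 0},{"linear": [0,0,0],"twist": 0},{"linear": [0,0,0],"twist": 0},{"linear": [0,0,0],"twist": 0}], "fingers": 0.45, "newtons": 25}}

```text
clock: 3.78
eef_pos: [0.567, -0.3564, 0.066]
tcp_rot: [2.709, 1.591, 0.0]
contact_force: [-1.1, 1.2, 2.2]
width: 0.551
grip_force: 25.0
```

Gripped at 50 mm opening. Now lift straight up.

{"op": "carry_out", "data": {"motion": [{"linear": [0,0,-0.008],"twist": 0},{"linear": [0,0,-0.02],"twist": 0},{"linear": [0,0,-0.036],"twist": 0},{"linear": [0,0,-0.056],"twist": 0},{"linear": [0,0,-0.08],"twist": 0},{"linear": [0,0,-0.11],"twist": 0},{"linear": [0,0,-0.14],"twist": 0},{"linear": [0,0,-0.16],"twist": 0},{"linear": [0,0,-0.16],"twist": 0},{"linear": [0,0,-0.16],"twist": 0}]}}

```text
clock: 5.03
eef_pos: [0.5667, -0.3562, 0.1455]
tcp_rot: [-2.709, -1.59, 0.0]
contact_force: [0.0, -0.8, -0.7]
width: 0.555
grip_force: 25.0
```

```bash
python3 - <<'E'
from h import *
np.set_printoptions(precision=4,suppress=True)
s=ctrl.observe();R=cv2.Rodrigues(s['tcp_rot'])[0]
print(s['clock'],s['eef_pos'],s['q'],s['contact_force'],s['width'],s['grip_force'])
print('to board',R.T@(np.array([.480,-.041,.13])-s['eef_pos'])*1000)
a=grab('scene','s2.png');t=grab('top','t2.png')
f=lambda a,s:cv2.cvtColor(cv2.resize(a,None,fx=s,fy=s,interpolation=cv2.INTER_CUBIC),cv2.COLOR_RGB2BGR)
cv2.imwrite('pics/c5.png',np.hstack([f(a[120:260,230:360],3),f(t[130:270,250:380],3)]))
E
```

```text
5.025 [ 0.5667 -0.3562  0.1455] [-0.5959  0.4436  1.8332  0.      0.8654 -0.087 ] [ 0.0466 -0.8065 -0.706 ] 0.5552990931369584 24.999768580310047
to board [ 232.9703 -229.2987   15.6703]
```

View pics/c5.png

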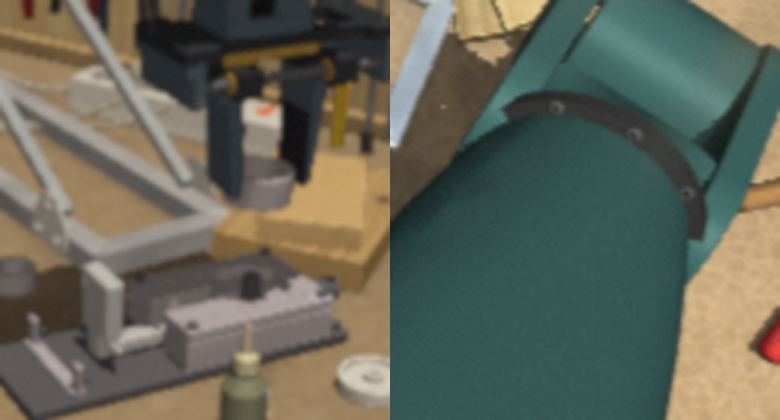

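The ring is held level under the fingers (crop (265,185)) and is clear of the bare pin. Next: carry it to the board, swinging in toward the robot to stay off the frame.

{"op": "carry_out", "data": {"motion": [{"linear": [0.01,-0.04,0],"twist": 0},{"linear": [0.03,-0.1,0],"twist": 0},{"linear": [0.056,-0.176,0],"twist": 0},{"linear": [0.09,-0.25,0],"twist": 0},{"linear": [0.15,-0.31,0],"twist": 0},{"linear": [0.22,-0.356,0],"twist": 0},{"linear": [0.29,-0.4,0],"twist": 0},{"linear": [0.36,-0.44,0],"twist": 0},{"linear": [0.416,-0.47,0.01],"twist": 0},{"linear": [0.448,-0.486,0.04],"twist": 0},{"linear": [0.458,-0.49,0.084],"twist": 0},{"linear": [0.458,-0.49,0.124],"twist": 0},{"linear": [0.458,-0.49,0.156],"twist": 0},{"linear": [0.458,-0.49,0.17],"twist": 0},{"linear": [0.458,-0.49,0.17],"twist": 0},{"linear": [0.458,-0.49,0.17],"twist": 0},{"linear": [0.458,-0.49,0.17],"twist": 0}]}}

```text
clock: 7.25
eef_pos: [0.465, -0.0371, 0.0615]
tcp_rot: [2.709, 1.59, 0.001]
contact_force: [0.2, -0.7, -0.8]
width: 0.552
grip_force: 25.0
```

```bash
python3 - <<'E'
from h import *
np.set_printoptions(precision=4,suppress=True)
s=ctrl.observe()
print(s['clock'],s['eef_pos'],s['q'],s['contact_force'],s['width'],s['grip_force'])
a=grab('scene','s3.png')
cv2.imwrite('pics/c6.png',cv2.cvtColor(cv2.resize(a[100:240,110:270],None,fx=4,fy=4,interpolation=cv2.INTER_CUBIC),cv2.COLOR_RGB2BGR))
E
```

```text
7.25 [ 0.465  -0.0371  0.0615] [-0.1295  0.3258  2.249   0.      0.5658  0.3795] [ 0.2431 -0.6522 -0.7905] 0.5523274694021907 24.999701497144997
```

View pics/c6.png

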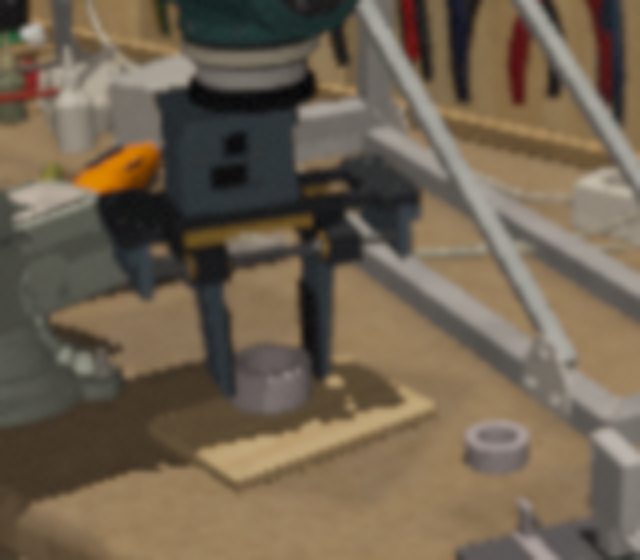

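The ring is held over the board's middle at crop (272,378). Lower it slowly.

Converted, 16 mm is 0.032, 15.5 mm is 0.031.

{"op": "carry_out", "data": {"motion": [{"linear": [0,0,0.01],"twist": 0},{"linear": [0,0,0.02],"twist": 0},{"linear": [0,0,0.026],"twist": 0},{"linear": [0,0,0.029],"twist": 0},{"linear": [0,0,0.031],"twist": 0},{"linear": [0,0,0.032],"twist": 0},{"linear": [0,0,0.032],"twist": 0},{"linear": [0,0,0.032],"twist": 0}]}}

```text
clock: 8.3
eef_pos: [0.4647, -0.037, 0.045]
tcp_rot: [2.709, 1.591, 0.0]
contact_force: [-0.5, 1.0, -1.7]
width: 0.548
grip_force: 25.0
```

Converted, 1 mm is 0.002, 0.5 mm is 0.001.

{"op": "carry_out", "data": {"motion": [{"linear": [0,0,0.001],"twist": 0},{"linear": [0,0,0.001],"twist": 0},{"linear": [0,0,0.002],"twist": 0},{"linear": [0,0,0.002],"twist": 0}]}}

```text
clock: 8.8
eef_pos: [0.4646, -0.037, 0.044]
tcp_rot: [2.709, 1.591, 0.0]
contact_force: [0.2, 0.2, 2.2]
width: 0.553
grip_force: 25.0
```

Converted, 0.5 mm is 0.001.

{"op": "carry_out", "data": {"motion": [{"linear": [0,0,0.001],"twist": 0},{"linear": [0,0,0.001],"twist": 0},{"linear": [0,0,0.001],"twist": 0}]}}

```text
clock: 9.18
eef_pos: [0.4647, -0.037, 0.0439]
tcp_rot: [-2.709, -1.591, 0.0]
contact_force: [-4.4, 1.0, 17.0]
width: 0.552
grip_force: 25.0
```

Converted, -0.4 mm is -0.0008.

{"op": "carry_out", "data": {"motion": [{"linear": [0,0,-0.0008],"twist": 0},{"linear": [0,0,-0.0008],"twist": 0}]}}

```text
clock: 9.43
eef_pos: [0.4647, -0.037, 0.044]
tcp_rot: [2.709, 1.591, 0.0]
contact_force: [-2.3, -1.1, 7.1]
width: 0.552
grip_force: 25.0
```

Converted, -100 mm is -0.2, -95 mm is -0.19.

{"op": "carry_out", "data": {"motion": [{"linear": [0,0,0],"twist": 0},{"linear": [0,0,0],"twist": 0},{"linear": [0,0,0],"twist": 0},{"linear": [0,0,0],"twist": 0},{"linear": [0,0,-0.006],"twist": 0},{"linear": [0,0,-0.024],"twist": 0},{"linear": [0,0,-0.06],"twist": 0},{"linear": [0,0,-0.11],"twist": 0},{"linear": [0,0,-0.16],"twist": 0},{"linear": [0,0,-0.19],"twist": 0},{"linear": [0,0,-0.2],"twist": 0},{"linear": [0,0,-0.2],"twist": 0}], "fingers": 0.75}}

```text
clock: 10.92
eef_pos: [0.4645, -0.037, 0.1437]
tcp_rot: [-2.709, -1.591, -0.0]
contact_force: [0.3, -0.4, -0.1]
width: 0.752
grip_force: 0.0
```

```bash
python3 - <<'E'
from h import *
np.set_printoptions(precision=4,suppress=True)
s=ctrl.observe();R=cv2.Rodrigues(s['tcp_rot'])[0]
print(s['clock'],s['eef_pos'],s['q'],s['contact_force'],s['width'],s['grip_force'])
ax=np.array([.8725,-.4886]);o=np.array([.5672,-.3567]);h=o-.125*ax
print('handle',h,'move',R.T@(np.array([*h,.065])-s['eef_pos'])*1000)
a=grab('scene','s4.png')
f=lambda a:cv2.cvtColor(cv2.resize(a,None,fx=4,fy=4,interpolation=cv2.INTER_CUBIC),cv2.COLOR_RGB2BGR)
cv2.imwrite('pics/c7.png',f(a[130:260,130:320]))
C=lambda x,y:(245+(x+.5)/5-.5,140+(y+.5)/5-.5)
for z in(.01,.033):
  m=(onz('top',C(85,437),z)+onz('top',C(225,510),z))/2;print('mark',m,'pull',-.125-(m[:2]-o)@ax, (m[:2]-o)@[-ax[1],ax[0]])
# scene: plates tops from c3 (scale 5.6, origin 215,180)
D=lambda x,y:(215+(x+.5)/5.6-.5,180+(y+.5)/5.6-.5)
P=[onz('scene',D(*p),.033)[:2] for p in[(146,255),(231,345)]]
for p in P: print('scene plate',(p-o)@ax,(p-o)@[-ax[1],ax[0]])
E
```

```text
10.925 [ 0.4645 -0.037   0.1437] [-0.1295  0.1568  2.239   0.      0.7458  0.3795] [ 0.2576 -0.3733 -0.1469] 0.7516797047416958 0.0
handle [ 0.4581 -0.2956] move [-228.9458  120.4687   78.7079]
mark [ 0.4257 -0.2794  0.01  ] pull 0.036237759557995575 -0.0016592387103558232
mark [ 0.4266 -0.2782  0.033 ] pull 0.0360605451901887 -0.0002091627682301589
scene plate -0.16244928024705496 0.03310609183217071
scene plate -0.16169454629603078 -0.039862046228771625
```

View pics/c7.png

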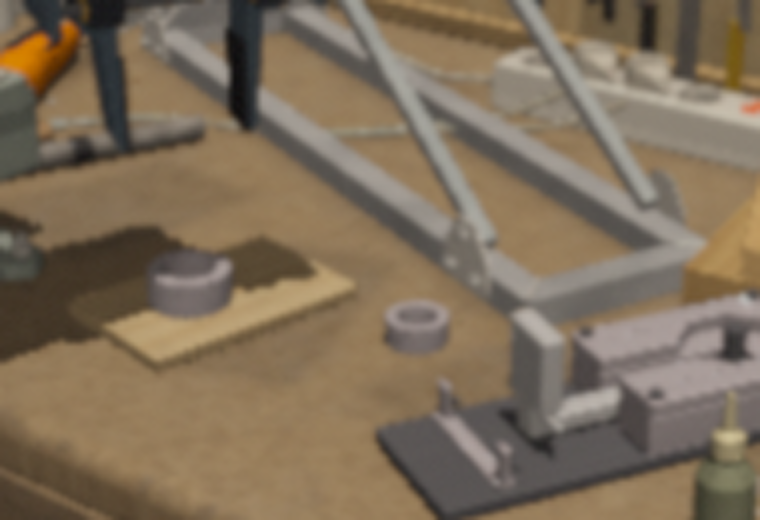

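The ring lies flat on the board at crop (190,283), released. Next is the handle at crop (537,370); I'll approach with a narrower opening.

Converted, -229 mm is -0.458, 120 mm is 0.24.

{"op": "carry_out", "data": {"motion": [{"linear": [-0.03,0.016,0],"twist": 0},{"linear": [-0.09,0.048,0],"twist": 0},{"linear": [-0.17,0.09,0],"twist": 0},{"linear": [-0.25,0.132,0],"twist": 0},{"linear": [-0.33,0.174,0],"twist": 0},{"linear": [-0.4,0.21,0],"twist": 0},{"linear": [-0.444,0.234,0],"twist": 0},{"linear": [-0.458,0.24,0.01],"twist": 0},{"linear": [-0.458,0.24,0.04],"twist": 0},{"linear": [-0.458,0.24,0.06],"twist": 0},{"linear": [-0.458,0.24,0.06],"twist": 0},{"linear": [-0.458,0.24,0.06],"twist": 0},{"linear": [-0.458,0.24,0.06],"twist": 0}], "fingers": 0.46}}

```text
clock: 12.6
eef_pos: [0.4581, -0.2954, 0.1142]
tcp_rot: [2.708, 1.591, 0.0]
contact_force: [-0.6, 0.5, -0.1]
width: 0.464
grip_force: 0.0
```

Converted, 48 mm is 0.096, 46 mm is 0.092.

{"op": "carry_out", "data": {"motion": [{"linear": [0,0,0.016],"twist": 0},{"linear": [0,0,0.036],"twist": 0},{"linear": [0,0,0.06],"twist": 0},{"linear": [0,0,0.08],"twist": 0},{"linear": [0,0,0.092],"twist": 0},{"linear": [0,0,0.096],"twist": 0},{"linear": [0,0,0.096],"twist": 0},{"linear": [0,0,0.096],"twist": 0}]}}

```text
clock: 13.6
eef_pos: [0.458, -0.2956, 0.0662]
tcp_rot: [2.709, 1.59, 0.0]
contact_force: [-0.0, -0.5, -0.3]
width: 0.462
grip_force: 0.0
```

{"op": "carry_out", "data": {"motion": [{"linear": [0,0,0],"twist": 0},{"linear": [0,0,0],"twist": 0},{"linear": [0,0,0],"twist": 0},{"linear": [0,0,0],"twist": 0},{"linear": [0,0,0],"twist": 0},{"linear": [0,0,0],"twist": 0}], "fingers": 0.0, "newtons": 40}}

```text
clock: 14.35
eef_pos: [0.458, -0.2956, 0.0659]
tcp_rot: [2.708, 1.591, 0.0]
contact_force: [3.0, -0.8, -1.2]
width: 0.15
grip_force: 40.0
```

Converted, -36 mm is -0.072, -34 mm is -0.068.

{"op": "carry_out", "data": {"motion": [{"linear": [0,-0.004,0],"twist": 0},{"linear": [0,-0.012,0],"twist": 0},{"linear": [0,-0.024,0],"twist": 0},{"linear": [0,-0.036,0],"twist": 0},{"linear": [0,-0.048,0],"twist": 0},{"linear": [0,-0.06,0],"twist": 0},{"linear": [0,-0.068,0],"twist": 0},{"linear": [0,-0.072,0],"twist": 0},{"linear": [0,-0.072,0],"twist": 0},{"linear": [0,-0.072,0],"twist": 0},{"linear": [0,-0.072,0],"twist": 0}]}}

```text
clock: 15.72
eef_pos: [0.4267, -0.2783, 0.0659]
tcp_rot: [2.708, 1.59, 0.001]
contact_force: [5.1, -4.1, -5.3]
width: 0.154
grip_force: 40.0
```

```bash
python3 - <<'E'
from h import *
np.set_printoptions(precision=4,suppress=True)
s=ctrl.observe()
print(s['clock'],s['eef_pos'],s['contact_force'],s['width'],s['grip_force'])
ax=np.array([.8725,-.4886]);o=np.array([.5672,-.3567]);print('tcp along',(s['eef_pos'][:2]-o)@ax)
a=grab('scene','s5.png')
p=proj('scene',[*s['eef_pos'][:2],.03]);x0,y0=int(p[0])-32,int(p[1])-24;print(p,x0,y0)
cv2.imwrite('pics/c8.png',cv2.cvtColor(cv2.resize(a[y0:y0+48,x0:x0+64],None,fx=12,fy=12,interpolation=cv2.INTER_CUBIC),cv2.COLOR_RGB2BGR))
E
```

```text
15.725 [ 0.4267 -0.2783  0.0659] [ 5.0788 -4.0968 -5.2522] 0.15350376775848482 39.997413754463196
tcp along -0.16088539646743993
[247.8681 233.3331] 215 209
```

View pics/c8.png

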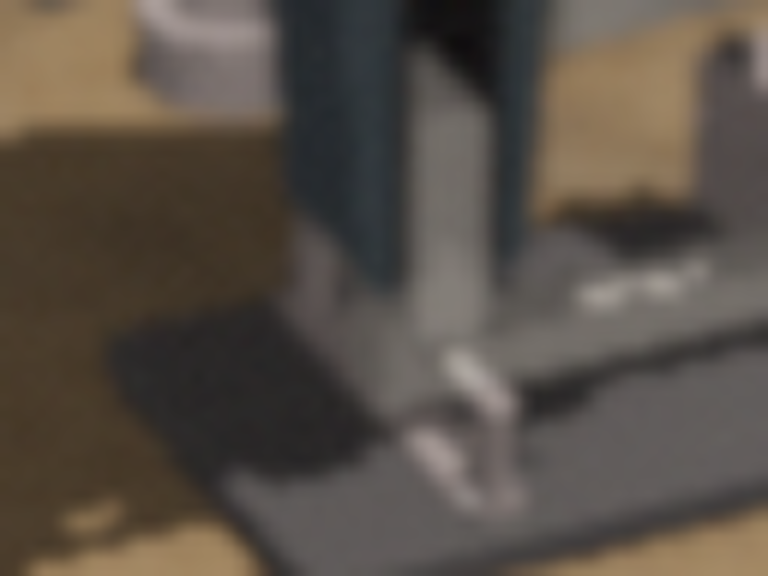

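The handle is between the jaws with the near index plate (crop (485,400)) right beside it, about level. The bar itself is in shadow, so I'll check with intensity profiles along the die's x at the known heights.

```bash
python3 - <<'E'
from h import *
np.set_printoptions(precision=0,suppress=True,linewidth=250)
ax=np.array([.8725,-.4886]);ay=np.array([.4886,.8725]);o=np.array([.5672,-.3567])
xs=np.arange(-182,-106,2)
def prof(f,n,y0,y1,z,xs=xs):
    g=cv2.cvtColor(cv2.imread('pics/'+f),cv2.COLOR_BGR2GRAY)
    ys=np.linspace(y0,y1,6)
    P=np.array([[proj(n,[*(o+x/1e3*ax+y/1e3*ay),z/1e3]) for x in xs] for y in ys],np.float32)
    return cv2.remap(g,P[...,0],P[...,1],cv2.INTER_LINEAR).mean(0)
print('xs',xs)
for a in[('t0.png','top',-40,-32,33),('t0.png','top',32,40,33),('t0.png','top',-25,25,10.5),
  ('t0.png','top',-28,-22,30),('t0.png','top',22,28,30),('t0.png','top',-18,18,78),
  ('s0.png','scene',-40,-32,33),('s0.png','scene',32,40,33),('s0.png','scene',-25,15,10.5),('s0.png','scene',-28,-22,30),
  ('s0.png','scene',-15,15,78),
  ('s5.png','scene',-40,-32,33),('s5.png','scene',-28,-22,30)]:
    print(a,'\n  ',prof(*a))
E
```

```text
xs [-182 -180 -178 -176 -174 -172 -170 -168 -166 -164 -162 -160 -158 -156 -154 -152 -150 -148 -146 -144 -142 -140 -138 -136 -134 -132 -130 -128 -126 -124 -122 -120 -118 -116 -114 -112 -110 -108]
('t0.png', 'top', -40, -32, 33) 
   [ 97.  96.  96.  96.  96.  97.  97. 104. 126. 150. 167. 164. 147. 120.  93.  94.  97.  97.  97.  97.  98.  98.  98.  98.  99.  98.  98.  99.  99. 100.  99.  99.  98.  98.  98.  98.  98.  98.]
('t0.png', 'top', 32, 40, 33) 
   [ 94.  94.  94.  94.  93.  93.  95. 105. 131. 156. 175. 159. 142. 108.  88.  90.  92.  93.  93.  92.  93.  93.  92.  92.  90.  86.  83.  82.  85.  86.  88.  90.  92.  92.  92.  93.  94.  94.]
('t0.png', 'top', -25, 25, 10.5) 
   [ 95.  95.  94.  94.  94.  95.  98. 118. 162. 200. 206. 203. 184. 135. 104.  94.  94.  94.  94.  94.  94.  94.  95.  94.  89.  86. 105. 146. 174. 184. 179. 172. 164. 141. 128. 130. 130. 131.]
('t0.png', 'top', -28, -22, 30) 
   [ 96.  95.  95.  95.  95.  95.  98. 112. 152. 186. 188. 186. 180. 139. 103.  96.  95.  96.  96.  96.  96.  96.  96.  96.  96. 100. 113. 136. 168. 175. 154. 137. 121. 106.  97.  97.  98. 
[... 1366 characters left out ...]
 136. 135.]
('s0.png', 'scene', -15, 15, 78) 
   [119. 119. 120. 121. 122. 124. 127. 129. 130. 130. 129. 128. 128. 128. 127. 126. 125. 123. 119. 114. 108. 103. 102. 112. 133. 152. 165. 171. 173. 169. 159. 142. 126. 118. 116. 115. 113. 111.]
('s5.png', 'scene', -40, -32, 33) 
   [ 80.  93.  99.  98.  98.  96.  96. 106. 131. 152. 150. 129. 105.  92.  91.  93.  92.  90.  90.  91.  93.  92.  90.  91.  93.  93.  91.  90.  90.  90.  91.  88.  89.  90.  90.  90.  88.  88.]
('s5.png', 'scene', -28, -22, 30) 
   [ 59.  76.  88.  96. 104. 107. 108. 107. 110. 127. 150. 154. 138. 119. 110. 108. 109. 110. 110. 110. 109. 109. 110. 110. 110. 111. 112. 112. 112. 111. 111. 112. 113. 112. 111. 110. 111. 110.]
```

The bar sits at x ≈ −160.7 and the plates at −161.3 to −162.5 mm, so pull about 1 mm more.

Converted, -1 mm is -0.002, -0.5 mm is -0.001.

{"op": "carry_out", "data": {"motion": [{"linear": [0,-0.001,0],"twist": 0},{"linear": [0,-0.002,0],"twist": 0},{"linear": [0,-0.002,0],"twist": 0},{"linear": [0,-0.002,0],"twist": 0},{"linear": [0,-0.002,0],"twist": 0}]}}

```text
clock: 16.4
eef_pos: [0.4259, -0.2778, 0.0659]
tcp_rot: [2.708, 1.59, 0.001]
contact_force: [7.2, -4.9, -7.5]
width: 0.153
grip_force: 40.0
```

```bash
python3 - <<'E'
from h import *
np.set_printoptions(precision=4,suppress=True,linewidth=250)
s=ctrl.observe()
ax=np.array([.8725,-.4886]);ay=np.array([.4886,.8725]);o=np.array([.5672,-.3567])
print(s['clock'],(s['eef_pos'][:2]-o)@ax,s['eef_pos'],s['contact_force'],s['width'],s['grip_force'])
g=cv2.cvtColor(grab('scene','s6.png'),cv2.COLOR_RGB2GRAY)
xs=np.arange(-172,-150,1)
def prof(g,y0,y1,z):
    P=np.array([[proj('scene',[*(o+x/1e3*ax+y/1e3*ay),z/1e3]) for x in xs] for y in np.linspace(y0,y1,6)],np.float32)
    return cv2.remap(g,P[...,0],P[...,1],cv2.INTER_LINEAR).mean(0)
for a in[(-40,-32,33),(-28,-23,30)]:
    p=prof(g,*a);w=np.clip(p-115,0,None);print(a,(w@xs)/w.sum(),p.round())
# ring still on board
t=cv2.cvtColor(cv2.imread('pics/s4.png'),cv2.COLOR_BGR2GRAY)
q=proj('scene',[.465,-.037,.034]).astype(int);print('ring patch diff',np.abs(g[q[1]-8:q[1]+16,q[0]-14:q[0]+14].astype(int)-t[q[1]-8:q[1]+16,q[0]-14:q[0]+14]).mean())
E
```

```text
16.4 -0.16177504338289397 [ 0.4259 -0.2778  0.0659] [ 7.1748 -4.9347 -7.5235] 0.1530553598443044 39.997538924217224
(-40, -32, 33) -163.2246153846154 [ 92.  91.  92.  97. 106. 118. 130. 139. 146. 147. 143. 135. 125. 114. 104.  96.  92.  90.  90.  91.  92.  92.]
(-28, -23, 30) -161.15844544095665 [109. 109. 108. 107. 106. 109. 115. 125. 136. 146. 153. 153. 149. 140. 131. 122. 116. 112. 110. 108. 108. 108.]
ring patch diff 36.15327380952381
```

The profile taken at the "bar" position was actually the plate occluding it. The measurements left are the plates at −161.2 to −163 mm and the home handle at −124.6 (top camera), against −125.1 by TCP. That puts the target TCP at about −161.9, and the arm is at −161.8, so the slide is at the mark. Before handing in, I'll check numerically that the ring is still on the board.

```bash
python3 - <<'E'
from h import *
a=cv2.cvtColor(cv2.imread('pics/s6.png'),cv2.COLOR_BGR2HSV)
q=proj('scene',[.465,-.037,.025]).astype(int);print(q)
print(a[q[1]-14:q[1]+15:2,q[0]-18:q[0]+19:2,1])  # saturation: steel low, wood high
s=ctrl.observe();print(s['clock'],s['contact_force'],s['grip_force'])
E
```

```text
[176 198]
[[ 87  89  90  89  90  89  90  90  92  91  91  95  97  99  97 100 102 104
  102]
 [ 91  91  95  90  92  89  89  92  96  96  95  98  98 100  97  98 101 100
  103]
 [ 93  91  92  90  92  90  93  94  96  98  96  97  96  98  99 100 100 101
   98]
 [ 94  95  94  92  95  96  98  98  97  97  98  97  98  99 100 100  98  97
   95]
 [ 95  95  96  98  96  98  88  72  58  40  41  49  58  79  94  95  93  93
   95]
 [ 95  99  99 100  97  65  36  29  28  24  24  28  28  28  54  90  93  93
   92]
 [ 97 100 101 100  77  26  26  27  26  29  27  26  29  24  30  85  93  92
   95]
 [101 101 100 100  73  24  24  26  26  28  25  27  27  23  27  90  95  94
   93]
 [101  98  96  96  89  32  23  24  24  25  25  25  24  25  33  90  93  96
   98]
 [ 96  96  95  94  92  34  25  27  24  25  27  27  27  28  31  94  98  95
   94]
 [ 94  96  94  94  95  38  28  28  25  26  24  25  28  28  35  89  91  90
   93]
 [ 96  94  94  95  99  58  28  26  27  27  27  27  29  34  73  93  94  95
   94]
 [ 94  98  98  95  92  92  73  50  40  34  37  45  67  92  97  96  93  90
   89]
 [ 95  94  95  94  97  96  92  88  87  87  90  98  98  94  94  90  88  90
   96]
 [ 99  98  97  96  92  89  91  92  95  99  97  95  92  88  91  94  99 106
  108]]
16.45 [ 6.48097973 -4.471817   -7.59498186] 39.99752461910248
```

The ring is flat on the board where it was set down.

```bash
python3 -c "
from station import job
print(job.hand_in())"
```

```text
the job is handed in; nothing more can be done
None
```

The ring lies flat and released on the board, and the arm is holding the slide about 37 mm out; that matches the index mark to about 1 mm by measurement, though the pointer bar itself was hidden from view, and the job is handed in at 16.5 s.

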